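Complete the field-tool tray and draw it out one hole on its locking rail

ROBOT

A 7-joint arm with a two-finger parallel gripper is mounted at the origin on a cart in front of the work surface, level with it; the furniture and walls round the work are solid. World frame = base frame: x ahead of the robot, y to its left, z up, the work surface at z = 0. Lengths are in m, angles in rad, forces in N, time in s.
With the tool pointing down it reaches from about 0.4 to 0.925 m from the base axis. Payload 5.6 kg.
Tool frame: the origin (TCP) lies on the centre line of the jaws, within the pads' length; the fingertips stand 22 mm ahead of it and the grasp point (between the pads) lies 3 mm ahead of it; z points along the fingers, y is the direction in which the jaws open and shut (so a half turn about z gives the same grasp; the last joint's range is limited). The gripper opens to 85 mm and grips with 20 to 120 N. Pads are 22 mm wide; open, the fingers measure 114 mm over their backs; the gripper's body (76 mm by 85 mm) begins 54 mm behind the grasp point. The pads swing forward as they close: fully open they stand 13 mm farther back than shut.
Start: joints at [1.225, 0.468, -0.012, 1.603, 0.006, 1.071, -0.056], TCP at [0.194, -0.62, 0.253] pointing down, gripper open.
Joint ranges: [-2.53, 2.53], [-0.31, 2.02], [-1.57, 1.55], [0.28, 2.44], [-1.29, 4.43], [0.15, 1.84], [-2.92, 2.92]. Speed limits (rad/s): [2.57, 2.57, 3.14, 3.14, 3.14, 3.14, 3.14].

INTERFACE

Orientations are given as a unit quaternion [x, y, z, w].
In Python, from cell import * gives the robot as it stands.
- The arm moves only by the tool arm_command, never from a script. Its arguments are lists of equal length, an entry for each row: "translation": the shift along the tool's x, y, z in m, a list of three; "roll": the turn about the tool's z in degrees. In form: {"translation": [[x, y, z], ...], "roll": [roll, ...]}. A call has 1 to 20 rows; each row is the pose to reach, as a shift and turn from the pose commanded when the call began, along the tool's axes at that moment; what a row does not reach only later rows make up. A row lasts 1/10 s, in which the tool goes at most 50 mm and 8.59 degrees, less where a joint would pass 70% of its speed; a pose out of reach is approached as far as the arm can. A call with a gripper value outside its range is refused whole. "hand" is the gripper's target within -1 to 1 (fully open at 1, half-way at 0, shut at -1), set as the call begins (left out, the last holds). The fingers move at their own pace and stop on an object; "grip_force" is the grip in N (left out, the last holds). Time passes only in rows, so rows that repeat a pose let the fingers close. It gives the time, the measured TCP pose, the force and the opening at its end, in the units of the state.
- read_state(): the state, without advancing time (a new reading comes with each control period).
- read_camera(name): name is "scene" or "top"; returns (picture, depth): 384x512x3 uint8, blue, green, red; 384x512 float32, m along the optical axis (not along the pixel's ray), 0 where there is no reading.
- camera_params(name): a dict with "intrinsics" (3x3 intrinsics, pixels), "world_from_camera" (4x4, takes a point from camera to world coordinates). Camera axes: x right, y down, z forward; pixel columns grow to the right and rows downward; lengths in m; the calibration is good to about 2 mm. A picture is of the moment at which its call begins. camera_params takes no time and is no camera call.
- finish_job(): hands the job in, once; it reports no verdict.
The state is a dict: "clock": time; "joint_positions": joint angles; "qd": joint speeds; "joint_efforts": joint torques, N m; "tcp_pos": TCP position; "tcp_rot": TCP orientation; "wrist_force": force on the tool from outside, world axes, zero at the start; "moment": the same for the moment, N m; "finger_gap": finger opening in m.
Only numpy, scipy, OpenCV 4.12 (cv2) and the standard library are available. Lean on these libraries where they do the work, as an engineer would, in place of code of your own. Each camera call takes 0.05 s, during which the arm holds its last target.

TASK

Lay the dust brush flat in the empty brush-shaped compartment of the tool tray, bristles in the wide end, and let go of it. Then pull up the tray's spring-loaded lock plunger by its knob, slide the tray towards the robot to the very next hole of the index bar and let the pin go fully home there. Finish while still gripping the knob, the pin held fully home in that hole; leave the lens and the streak plate in their compartments and the other things on the worktop undisturbed.

Things in the scene. Friction and masses are not known exactly. Their poses are not given: they have to be found in the camera images.
- brush: loose flat dusting brush, wooden handle, 175 mm long, about 50 g, flat on the worktop at the robot's right. Origin at the middle of its underside; y axis along the handle, bristles at -y. Bristle part 36 mm wide, 11 mm thick, y = -88 to -22 mm; handle 22 mm wide, 10 mm thick, y = -22 to +88 mm. Good to grip across the handle at the origin
- bristle_end (a point): end of the bristles on the brush's axis, 88 mm along -y from the brush's origin, 5 mm above its underside
- base: fixed grey plate of the tray rail, 320 x 172 x 8 mm, at the robot's left, turned up to 0.25 rad. Origin on the worktop; x along the rail away from the robot, z up. At its right (y = -75 mm) an aluminium index bar, 24 mm wide, top at z = 30 mm, with 12 mm holes at x = +60, 0, -60 mm. The pin starts in the farthest (+60); the one at 0 is next; travel ends just past -60
- next_hole (a point): mouth of the hole the pin must end in (the middle one of three), on the top of the index bar; fixed to the base
- brush_pocket (a point): middle of the empty compartment's floor in the sliding tray (floor 26 mm above the worktop, ribs 7 mm high). Axes as base. The brush's origin belongs here, bristles to +x (brush y axis along -x). Wide bristle end, 43 mm between ribs, at x = +45 to +93 mm; narrow handle end, 30 mm, at x = -45 to -93 mm; no side ribs between, for the fingers. Moves with the tray
- tray_slide (a joint): travel of the tray along its rail, m: 0 in the start hole, 0.060 in the next hole, growing as the tray comes towards the robot along the base's -x axis; friction about 1.5 N; about 2 mm of play while the pin is home
- knob (a point): grip point on the axis of the black round plunger knob at the tray's right side: 28 mm across, upright sides from 13 mm below to 13 mm above this point, top 17 mm above. It is 76 mm above the worktop with the pin home; below it a collar ends 20 mm and a bracket 26 mm lower than this point. Moves with tray and pin
- pin_lift (a joint): height of the plunger above fully home, m: 0 = pin fully home in a hole, 0.012 = pin tip level with the top of the index bar (above this the tray is free to slide), 0.022 = stop. A spring presses it down with 3 N when home to 6.5 N at the stop; let down over a hole it goes home, between holes it rests on the bar
- plunger: the plunger: black knob, stem and 8 mm pin in one piece; its origin is on the knob's axis at the level of the worktop when the pin is home
- streak_plate: unglazed pale tile, 48 x 64 x 8 mm, loose in the tray's far right compartment, to stay there; origin at the middle of its underside
- plate_pocket (a point): middle of the floor of the streak plate's compartment (70 x 54 mm), moves with the tray
- lens: brass hand lens, 27 x 70 x 10 mm, loose in the tray's near right compartment, to stay there; origin at the middle of its underside
- lens_pocket (a point): middle of the floor of the lens's compartment (76 x 34 mm), moves with the tray
- strata_block: bystander: brown layered wooden block 95 x 55 x 45 mm, near the robot on its right; origin at the middle of its underside
- coral: bystander: pale horn-shaped fossil 42 mm wide and 66 mm tall, standing on the way from brush to tray. (Wall cabinets hang 0.48 m above the worktop from about 0.58 m ahead of the robot on: carry the brush over on the near side.)
- granite: bystander: rounded cobble 69 x 104 x 67 mm at the far left
- hematite: bystander: dark lump 59 x 75 x 48 mm beyond the brush
There are look-alikes about, which are no part of the job. Leave any blue look-alike of the lens alone.

How it is judged:
On the way, in this order (a step that is already met when the one before it is completed fails the run):
1. the brush lies flat in its compartment, bristles in the wide end, and is let go, the tray still in its start hole (x of brush in the frame of brush_pocket between -0.008 and 0.008 m and y of brush in the frame of brush_pocket between -0.008 and 0.008 m and z of brush in the frame of brush_pocket between -0.004 and 0.004 m and x of bristle_end in the frame of brush_pocket above 0.07 m and angle between brush's own z axis and vertical below 0.08 rad and angle between the y axis of brush and the x axis of brush_pocket, either way round below 0.1 rad and contact force between the fingers and brush below 0.2 N and value of joint tray_slide below 0.005 m and value of joint pin_lift below 0.003 m), for 0.2 s.
2. the gripped plunger is pulled clear of the start hole (value of joint pin_lift above 0.012 m and value of joint tray_slide below 0.02 m and contact force between the fingers and plunger above 3 N), for 0.05 s.
3. the pin is fully home in the next hole (value of joint tray_slide between 0.0555 and 0.0645 m and value of joint pin_lift below 0.003 m), for 0.2 s.
At the end, for the whole second after the job is handed in: Ends holding: fingers grip the knob (over 3 N), pin_lift under 3 mm, tray_slide 55.5 to 64.5 mm, at rest; brush flat and released in its compartment (8 mm, 4 mm off the floor, 0.1 rad, bristles far); plate and lens within 12 mm of their compartments' middles (all of step 3 and x of brush in the frame of brush_pocket between -0.008 and 0.008 m and y of brush in the frame of brush_pocket between -0.008 and 0.008 m and z of brush in the frame of brush_pocket between -0.004 and 0.004 m and x of bristle_end in the frame of brush_pocket above 0.07 m and angle between brush's own z axis and vertical below 0.08 rad and angle between the y axis of brush and the x axis of brush_pocket, either way round below 0.1 rad and contact force between the fingers and brush below 0.2 N and x of streak_plate in the frame of plate_pocket between -0.012 and 0.012 m and y of streak_plate in the frame of plate_pocket between -0.012 and 0.012 m and z of streak_plate in the frame of plate_pocket between -0.004 and 0.006 m and x of lens in the frame of lens_pocket between -0.012 and 0.012 m and y of lens in the frame of lens_pocket between -0.012 and 0.012 m and z of lens in the frame of lens_pocket between -0.004 and 0.006 m and contact force between the fingers and plunger above 3 N and velocity of joint tray_slide between -0.01 and 0.01 m/s); the arm keeps its last pose, push and grip.
It fails at once if a bystander is moved by more than 25 mm (distance of any of strata_block, coral, granite, hematite from where it was at the start of the episode above 0.025 m).
It fails at once if the streak plate or the lens leaves its compartment (not ((x of streak_plate in the frame of plate_pocket between -0.012 and 0.012 m and y of streak_plate in the frame of plate_pocket between -0.012 and 0.012 m and z of streak_plate in the frame of plate_pocket between -0.004 and 0.006 m and x of lens in the frame of lens_pocket between -0.012 and 0.012 m and y of lens in the frame of lens_pocket between -0.012 and 0.012 m and z of lens in the frame of lens_pocket between -0.004 and 0.006 m))).
It also fails if it takes over 45 s, if anything falls off the work surface, if the arm or the gripper's body presses on something with over 40 N, if the wrist force passes 120 N, or if a joint passes its speed limit or range.

## Working session

There is one attempt and no reset: what is moved stays moved. The work goes in short steps, Python scripts to look and compute and a tool call to move; the robot and the scene stay as the last step left them, time stands still between calls to the robot, and variables do not carry over. Pictures are saved under pics/ and viewed, and the job is handed in when it is done.

Besides the shell and the picture viewer there is one more tool, called after "Call:" as name(argument=value, ...), one argument or row to a line, values as JSON. arm_command: Moves the arm, as the interface text tells. Its arguments: {"type":"object","properties":{"translation":{"type":"array","items":{"type":"array","items":{"type":"number"}}},"roll":{"type":"array","items":{"type":"number"}},"hand":{"type":"number"},"grip_force":{"type":"number"}},"required":["translation","roll"]}

```bash
mkdir -p pics
cat > h.py <<'E'
from cell import *
import numpy as np, cv2
def snap(n,f):
    p,d=read_camera(n); cv2.imwrite(f'pics/{f}.png',p); np.save(f'pics/{f}.npy',d); return p,d
def px(n,u,v,d):
    c=camera_params(n);K=c["intrinsics"];T=np.array(c["world_from_camera"])
    z=d[int(round(v)),int(round(u))] if hasattr(d,'shape') else d
    p=np.array([(u-K[0][2])/K[0][0]*z,(v-K[1][2])/K[1][1]*z,z,1]);return (T@p)[:3]
def atz(n,u,v,zw):
    a=px(n,u,v,0.5);b=px(n,u,v,1.0);t=(zw-a[2])/(b[2]-a[2]);return a+t*(b-a)
def crop(f,x0,y0,x1,y1,s,o):
    p=cv2.imread(f'pics/{f}.png')[y0:y1,x0:x1];cv2.imwrite(f'pics/{o}.png',cv2.resize(p,None,fx=s,fy=s,interpolation=cv2.INTER_CUBIC))
E
python3 - <<'E'
from h import *
np.set_printoptions(precision=4,suppress=True)
snap('top','t0');snap('scene','s0')
print(read_state());print(camera_params('top'),camera_params('scene'))
E
```

```text
{'clock': 0.1, 'joint_positions': array([ 1.225 ,  0.4683, -0.0116,  1.6036,  0.006 ,  1.0714, -0.0563]), 'qd': array([ 0.0006, -0.0009, -0.003 , -0.0037, -0.0008, -0.0002, -0.0004]), 'joint_efforts': array([  0.002 , -53.352 ,   0.0219, -25.1966,   0.0114,   0.0043,
         0.    ]), 'tcp_pos': array([ 0.1936, -0.62  ,  0.2524]), 'tcp_rot': array([ 0.9886,  0.1508, -0.0002, -0.0008]), 'wrist_force': array([-0.1618, -0.7321,  1.0209]), 'moment': array([ 0.0131, -0.0025,  0.0009]), 'finger_gap': 0.08540828843270594}
{'intrinsics': array([[374.2202,   0.    , 254.9048],
       [  0.    , 374.2202, 189.7245],
       [  0.    ,   0.    ,   1.    ]]), 'world_from_camera': array([[-0.018 , -0.9918,  0.1267,  0.3012],
       [-0.9998,  0.019 ,  0.0068,  0.1778],
       [-0.0092, -0.1266, -0.9919,  1.2878],
       [ 0.    ,  0.    ,  0.    ,  1.    ]])} {'intrinsics': array([[383.6363,   0.    , 256.3171],
       [  0.    , 383.6363, 195.1564],
       [  0.    ,   0.    ,   1.    ]]), 'world_from_camera': array([[-0.8434, -0.2316,  0.4849, -0.2826],
       [-0.5373,  0.3507, -0.767 ,  1.3417],
       [ 0.0076, -0.9074, -0.4202,  0.7106],
       [ 0.    ,  0.    ,  0.    ,  1.    ]])}
```

View pics/t0.png

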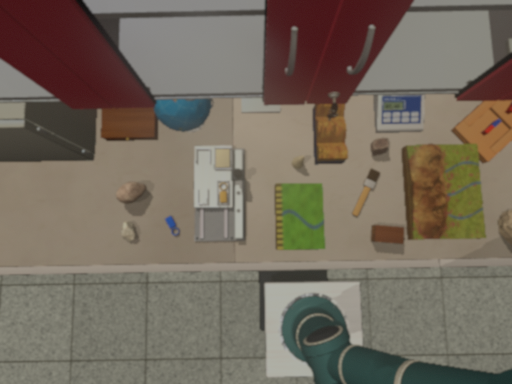

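View pics/s0.png

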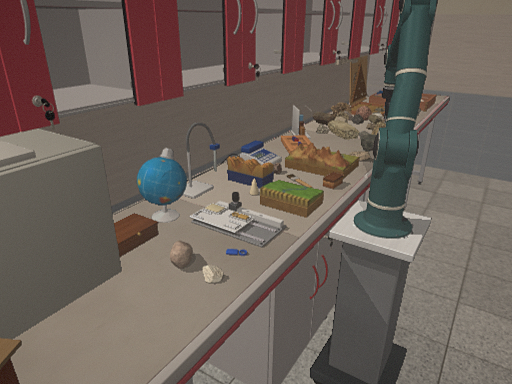

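Run:
```python
from h import *
crop('t0',185,140,250,250,7,'c1');crop('t0',285,90,415,250,4,'c2');crop('s0',180,180,300,250,6,'c3')
```

```text
(no output)
```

View pics/c1.png

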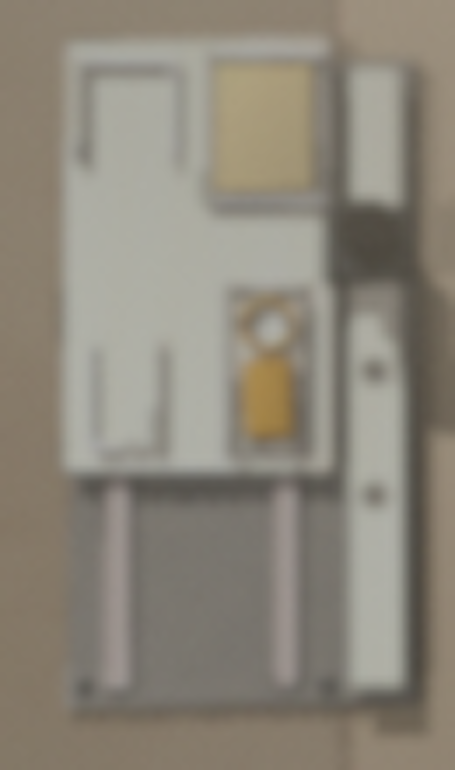

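View pics/c2.png

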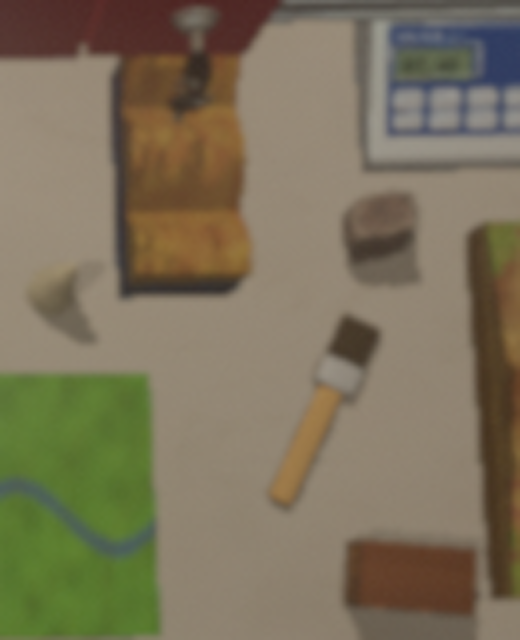

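View pics/c3.png

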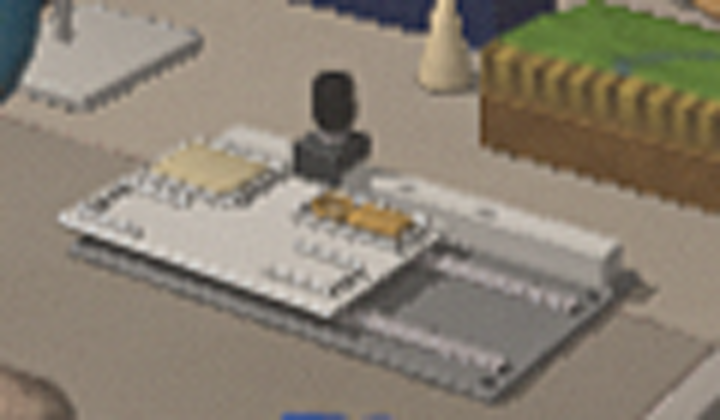

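Run:
```python
from h import *
np.set_printoptions(precision=4,suppress=True)
from scipy.optimize import least_squares
C=lambda x,y:(185+(x+.5)/7-.5,140+(y+.5)/7-.5)
D=lambda x,y:(285+(x+.5)/4-.5,90+(y+.5)/4-.5)
for n,(a,b),z in [('hole0',(375,370),.030),('hole-60',(374,495),.030),('barNL',(348,690),.03),('barNR',(407,690),.03),('barFR',(407,65),.03),('barFL',(350,65),.03),
 ('plateNL',(70,708),.008),('trayFL',(66,42),.026),('trayNL',(66,472),.026),('trayFR',(332,42),.026),('trayNR',(332,472),.026),
 ('wL',(85,115),.033),('wR',(182,115),.033),('nL',(97,400),.033),('nR',(167,400),.033),('farRib',(133,68),.033),('nearRib',(132,452),.033),('knobtop',(372,235),.093)]:
    print(n,atz('top',*C(a,b),z))
for n,(a,b),z in [('bL',(345,315),.011),('bR',(381,333),.011),('hend',(282,504),.010),('hendL',(268,496),.01),('hendR',(294,506),.01),('ferL',(316,378),.01),('ferR',(357,396),.01)]:
    print(n,atz('top',*D(a,b),z))
d=np.load('pics/t0.npy')
for (a,b) in [(372,235),(130,250),(375,600),(270,600)]:
    u,v=C(a,b);print(a,b,px('top',u,v,d))
for (a,b) in [(310,440),(430,440),(348,350),(330,375)]: u,v=D(a,b);print(px('top',u,v,d))
```

```text
hole0 [0.4537 0.2434 0.03  ]
hole-60 [0.3932 0.2446 0.03  ]
barNL [0.3004 0.2582 0.03  ]
barNR [0.2999 0.23   0.03  ]
barFR [0.6043 0.2258 0.03  ]
barFL [0.6048 0.2538 0.03  ]
plateNL [0.2942 0.3945 0.008 ]
trayFL [0.6203 0.3942 0.026 ]
trayNL [0.4074 0.3937 0.026 ]
trayFR [0.6176 0.2628 0.026 ]
trayNR [0.405 0.265 0.026]
wL [0.5817 0.3836 0.033 ]
wR [0.5808 0.3361 0.033 ]
nL [0.4414 0.3776 0.033 ]
nR [0.4407 0.3438 0.033 ]
farRib [0.6048 0.3601 0.033 ]
nearRib [0.4159 0.3607 0.033 ]
knobtop [0.509  0.2407 0.093 ]
bL [ 0.531  -0.2154  0.011 ]
bR [ 0.5146 -0.2454  0.011 ]
hend [ 0.369  -0.1529  0.01  ]
hendL [ 0.3761 -0.1413  0.01  ]
hendR [ 0.3672 -0.163   0.01  ]
ferL [ 0.4767 -0.1877  0.01  ]
ferR [ 0.4604 -0.2219  0.01  ]
372 235 [0.5091 0.2407 0.0928]
130 250 [0.5151 0.3623 0.0285]
375 600 [0.3429 0.2448 0.029 ]
270 600 [0.3445 0.2969 0.0105]
[ 0.4231 -0.179   0.0122]
[ 0.422  -0.2846  0.0026]
[ 0.4998 -0.2151  0.0144]
[ 0.4788 -0.1992  0.0121]
```

Call:
arm_command(
  translation=[
    [0.037, -0.033, 0],
    [0.074, -0.067, 0.01],
    [0.11, -0.1, 0.02],
    [0.147, -0.133, 0.03],
    [0.184, -0.167, 0.045],
    [0.221, -0.2, 0.06],
    [0.258, -0.233, 0.075],
    [0.295, -0.267, 0.09],
    [0.331, -0.3, 0.11],
    [0.368, -0.333, 0.13],
    [0.368, -0.333, 0.13],
    [0.368, -0.333, 0.13],
    [0.368, -0.333, 0.13],
    [0.368, -0.333, 0.13],
  ],
  roll=[4.4, 8.8, 13.2, 17.6, 22, 26.4, 30.8, 35.2, 39.6, 44, 44, 44, 44, 44],
  hand=0.2,
  grip_force=40,
)

```text
clock: 1.5
tcp_pos: [0.4452, -0.1946, 0.1236]
tcp_rot: [0.973, -0.232, 0.0, 0.0]
wrist_force: [-0.7, 0.8, 0.2]
finger_gap: 0.0511
```

Run:
```python
from h import *
snap('top','t1');
crop('t1',320,140,420,250,6,'c4')
```

```text
(no output)
```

View pics/c4.png

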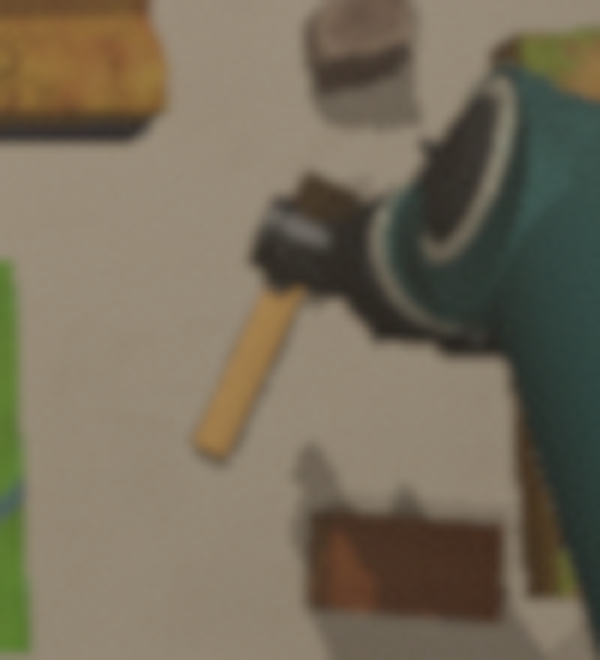

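Call:
arm_command(
  translation=[
    [0, -0.003, 0.03],
    [0, -0.003, 0.06],
    [0, -0.003, 0.085],
    [0, -0.003, 0.094],
    [0, -0.003, 0.1],
    [0, -0.003, 0.1],
    [0, -0.003, 0.1],
  ],
  roll=[0, 0, 0, 0, 0, 0, 0],
)

```text
clock: 2.25
tcp_pos: [0.4477, -0.1907, 0.0242]
tcp_rot: [0.973, -0.231, 0.001, 0.0]
wrist_force: [-0.6, -0.2, 0.6]
finger_gap: 0.0514
```

Call:
arm_command(
  translation=[
    [0, 0, 0],
    [0, 0, 0],
    [0, 0, 0],
    [0, 0, 0],
    [0, 0, 0],
    [0, 0, 0],
    [0, 0, 0],
    [0, 0, 0],
  ],
  roll=[0, 0, 0, 0, 0, 0, 0, 0],
  hand=-1,
  grip_force=30,
)

```text
clock: 3.05
tcp_pos: [0.4477, -0.1905, 0.0242]
tcp_rot: [0.973, -0.231, 0.001, 0.0]
wrist_force: [-0.9, 0.3, 6.1]
finger_gap: 0.021
```

Call:
arm_command(
  translation=[
    [0, 0, -0.03],
    [0, 0, -0.07],
    [0, 0, -0.11],
    [0, 0, -0.13],
    [-0.008, -0.02, -0.13],
    [-0.02, -0.055, -0.13],
    [-0.035, -0.095, -0.13],
    [-0.051, -0.14, -0.13],
    [-0.068, -0.185, -0.13],
    [-0.084, -0.23, -0.13],
    [-0.1, -0.275, -0.13],
    [-0.117, -0.32, -0.13],
    [-0.133, -0.365, -0.13],
    [-0.15, -0.41, -0.13],
    [-0.165, -0.452, -0.13],
    [-0.178, -0.488, -0.13],
    [-0.186, -0.51, -0.13],
    [-0.19, -0.521, -0.13],
    [-0.19, -0.521, -0.13],
    [-0.19, -0.521, -0.13],
  ],
  roll=[0, 0, 0, 0, -2, -4, -6, -8, -10, -12, -14, -16, -18, -20, -22, -24, -26, -26, -26, -26],
)

```text
clock: 5.05
tcp_pos: [0.5106, 0.3592, 0.1525]
tcp_rot: [1.0, -0.006, -0.001, 0.001]
wrist_force: [-1.2, -0.0, -0.7]
finger_gap: 0.0209
```

Run:
```python
from h import *
snap('top','t2');snap('scene','s2')
crop('t2',170,120,310,250,5,'c5');crop('s2',170,120,310,250,5,'c6')
```

```text
(no output)
```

View pics/c5.png

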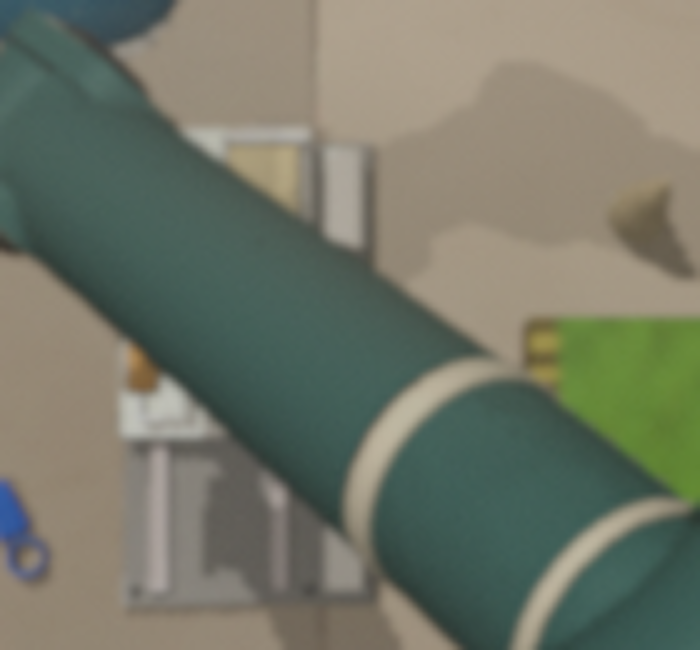

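View pics/c6.png

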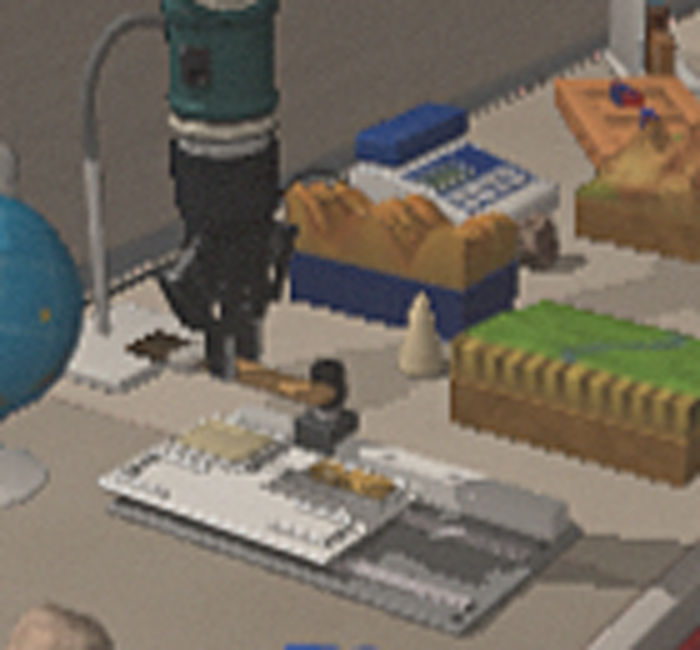

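Run:
```python
from h import *
crop('s2',185,175,250,215,12,'c7')
```

```text
(no output)
```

View pics/c7.png

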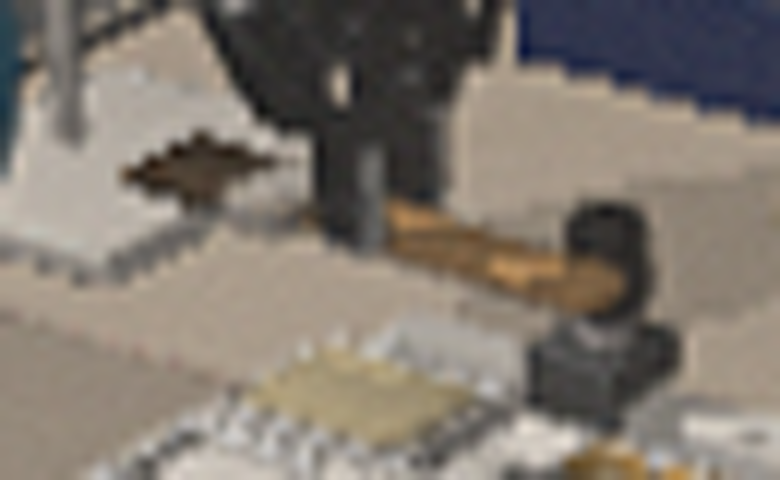

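Run:
```python
from h import *
np.set_printoptions(precision=4,suppress=True)
C=lambda x,y:(185+(x+.5)/12-.5,175+(y+.5)/12-.5)
d=np.load('pics/s2.npy')
for n,(a,b),z in [('bL',(125,172),.138),('bR',(203,132),.138),('hend',(618,272),.137),('ferr',(255,195),.139)]:
    u,v=C(a,b);print(n,atz('scene',u,v,z),px('scene',u,v,d))
for (a,b) in [(180,172),(500,265),(560,275),(450,235)]:
    u,v=C(a,b);print(px('scene',u,v,d))
# pocket in scene view
s=cv2.imread('pics/s0.png')
crop('s0',185,195,265,240,10,'c8')
```

```text
bL [0.5956 0.3744 0.138 ] [0.5987 0.371  0.136 ]
bR [0.5956 0.3375 0.138 ] [0.5936 0.3398 0.1393]
hend [0.4295 0.3485 0.137 ] [0.5013 0.2484 0.0792]
ferr [0.5501 0.3676 0.139 ] [0.549  0.3689 0.1398]
[0.5817 0.365  0.1379]
[0.4579 0.368  0.1396]
[0.4452 0.3558 0.1349]
[0.4842 0.3574 0.1385]
```

View pics/c8.png

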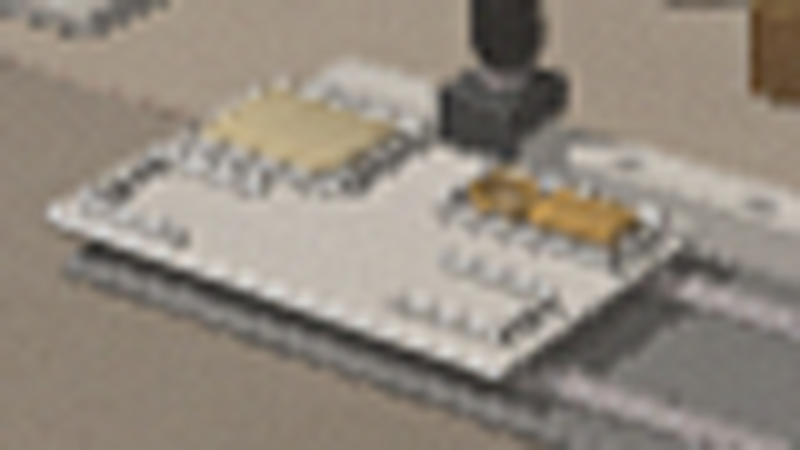

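Run:
```python
from h import *
np.set_printoptions(precision=4,suppress=True)
C=lambda x,y:(185+(x+.5)/10-.5,195+(y+.5)/10-.5)
for n,(a,b),z in [('nLf',(405,295),.033),('nLn',(498,338),.033),('nRf',(450,252),.033),('nRn',(555,296),.033),('trayN',(495,377),.026),('trayFL',(48,214),.026),('wLn',(185,238),.033),('wFL',(85,200),.033),('wFR',(165,160),.033),('hole0',(630,160),.03),('hole60',(762,204),.03)]:
    u,v=C(a,b);print(n,atz('scene',u,v,z))
```

```text
nLf [0.4601 0.3765 0.033 ]
nLn [0.4139 0.3835 0.033 ]
nRf [0.4657 0.3413 0.033 ]
nRn [0.4144 0.3474 0.033 ]
trayN [0.4061 0.3965 0.026 ]
trayFL [0.6184 0.3902 0.026 ]
wLn [0.5542 0.3865 0.033 ]
wFL [0.6051 0.3838 0.033 ]
wFR [0.6013 0.3417 0.033 ]
hole0 [0.4547 0.2382 0.03  ]
hole60 [0.3925 0.2411 0.03  ]
```

Call:
arm_command(
  translation=[
    [0, -0.002, 0.02],
    [0, -0.002, 0.05],
    [0, -0.002, 0.075],
    [0, -0.002, 0.086],
    [0, -0.002, 0.086],
    [0, -0.002, 0.086],
  ],
  roll=[0.4, 0.4, 0.4, 0.4, 0.4, 0.4],
)

```text
clock: 5.75
tcp_pos: [0.5117, 0.3626, 0.0682]
tcp_rot: [1.0, -0.01, 0.0, -0.0]
wrist_force: [0.2, -0.6, -0.4]
finger_gap: 0.021
```

Run:
```python
from h import *
snap('scene','s3');snap('top','t3')
crop('s3',185,170,265,240,9,'c9')
print(read_state()['tcp_pos'],read_state()['tcp_rot'])
```

```text
[0.51197868 0.36311281 0.06880174] [ 9.99954920e-01 -9.41001727e-03  1.02758994e-03 -7.43818342e-04]
```

View pics/c9.png

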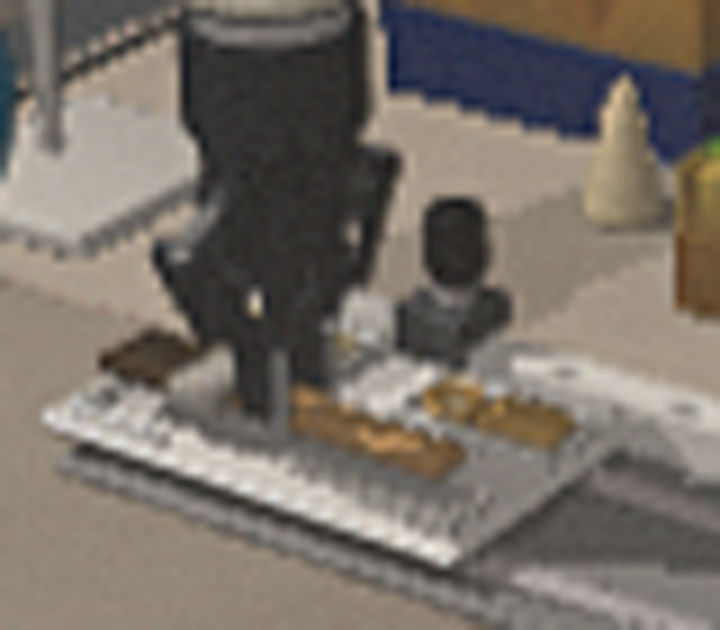

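Run:
```python
from h import *
np.set_printoptions(precision=4,suppress=True)
crop('s3',190,195,245,230,14,'c10')
C=lambda x,y:(185+(x+.5)/9-.5,170+(y+.5)/9-.5)
for n,(a,b),z in [('bL',(99,357),.0555),('bR',(152,330),.0555),('hL',(428,463),.0545),('hR',(466,445),.0545)]:
    u,v=C(a,b);print(n,atz('scene',u,v,z))
```

```text
bL [0.5962 0.3778 0.0555]
bR [0.5941 0.3461 0.0555]
hL [0.4289 0.3756 0.0545]
hR [0.4249 0.3552 0.0545]
```

View pics/c10.png

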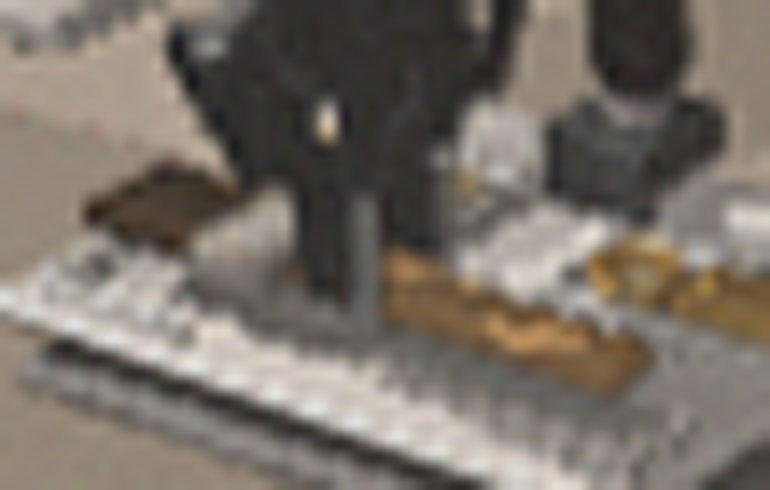

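Call:
arm_command(
  translation=[
    [-0.001, 0.0015, 0.003],
    [-0.001, 0.0015, 0.007],
    [-0.001, 0.0015, 0.011],
    [-0.001, 0.0015, 0.014],
    [-0.001, 0.0015, 0.0165],
    [-0.001, 0.0015, 0.0165],
    [-0.001, 0.0015, 0.0165],
  ],
  roll=[0, 0, 0, 0, 0, 0, 0],
)

```text
clock: 6.55
tcp_pos: [0.51, 0.3612, 0.0506]
tcp_rot: [1.0, -0.009, -0.0, 0.0]
wrist_force: [-0.2, -0.8, -1.0]
finger_gap: 0.021
```

Run:
```python
from h import *
snap('scene','s4')
crop('s4',190,195,245,230,14,'c11')
s=read_state();print(s['tcp_pos'],s['wrist_force'],s['moment'])
```

```text
[0.50999697 0.36116416 0.05063712] [ 0.11562247 -0.27364171 -0.130697  ] [ 0.01448726 -0.04436452  0.02881969]
```

View pics/c11.png

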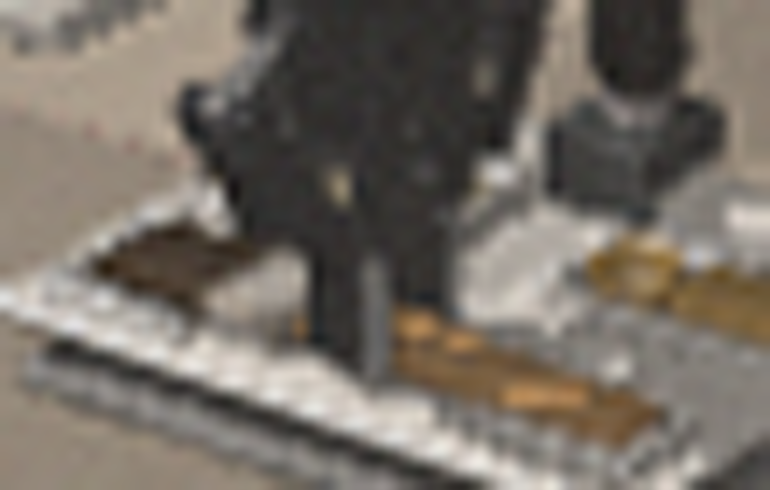

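Call:
arm_command(
  translation=[
    [0, 0, 0.0005],
    [0, 0, 0.0005],
    [0, 0, 0.0005],
    [0, 0, 0.0005],
    [0, 0, 0.0005],
  ],
  roll=[0, 0, 0, 0, 0],
  hand=0,
)

```text
clock: 7.1
tcp_pos: [0.5101, 0.3612, 0.0503]
tcp_rot: [1.0, -0.009, 0.0, 0.0]
wrist_force: [0.7, 0.3, -1.0]
finger_gap: 0.0426
```

Call:
arm_command(
  translation=[
    [0, 0, -0.02],
    [0, 0, -0.05],
    [0, 0, -0.09],
    [0, 0, -0.12],
    [0, 0, -0.12],
    [0, 0, -0.12],
  ],
  roll=[0, 0, 0, 0, 0, 0],
)

```text
clock: 7.7
tcp_pos: [0.5103, 0.3613, 0.171]
tcp_rot: [1.0, -0.009, 0.001, -0.0]
wrist_force: [-0.8, -0.6, -0.2]
finger_gap: 0.0429
```

Run:
```python
from h import *
snap('scene','s5');snap('top','t5')
crop('s5',185,170,265,240,9,'c12');crop('t5',170,130,270,250,5,'c13')
s=read_state();print(s)
```

```text
{'clock': 7.8, 'joint_positions': array([-0.44773078,  0.54273717, -0.29956605,  1.72046369,  0.1942948 ,
        0.90968921, -2.41611692]), 'qd': array([-0.00311704,  0.01130799,  0.00164711,  0.00479864,  0.0011137 ,
       -0.00025723,  0.00115485]), 'joint_efforts': array([-1.28564530e-02, -5.43406069e+01, -4.26797077e+00, -2.26842213e+01,
        9.13113705e-03, -1.55258446e-02, -2.67721043e-04]), 'tcp_pos': array([0.50944234, 0.3605656 , 0.16910263]), 'tcp_rot': array([ 9.99956798e-01, -9.23485981e-03, -8.04877861e-04,  6.86178923e-04]), 'wrist_force': array([-0.52661378,  0.42192449, -0.19508151]), 'moment': array([ 0.00993901, -0.00496652,  0.05566975]), 'finger_gap': 0.042465960055064166}
```

View pics/c12.png

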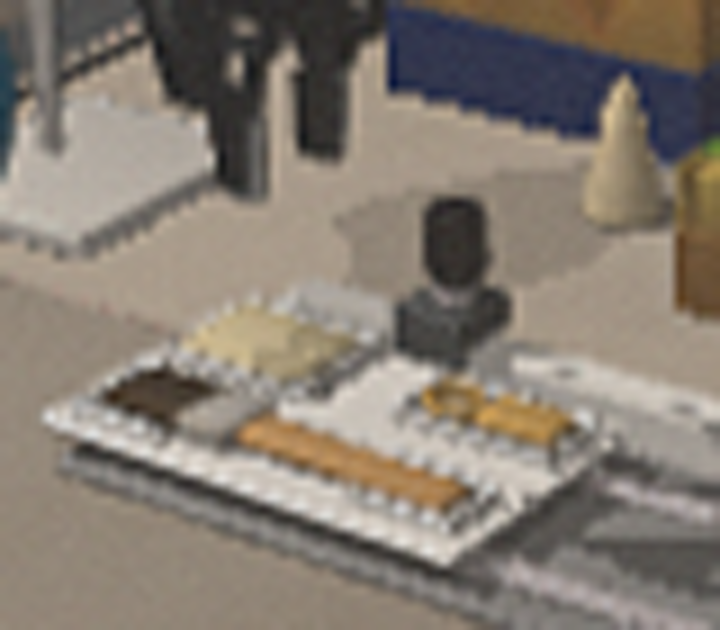

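View pics/c13.png

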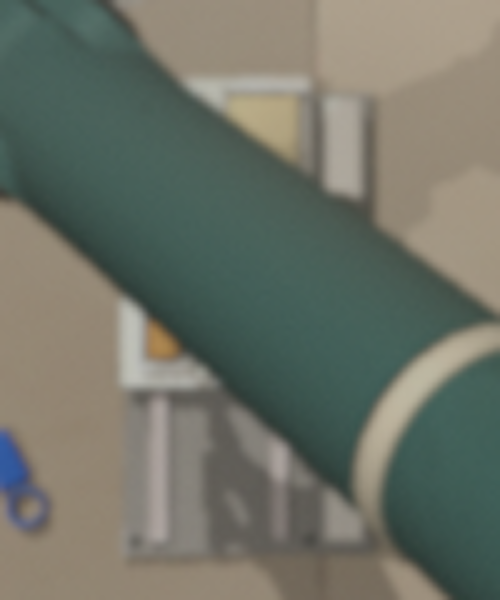

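Run:
```python
from h import *
np.set_printoptions(precision=4,suppress=True)
crop('t0',225,160,255,185,24,'c14');crop('s0',225,180,255,215,18,'c15')
d=np.load('pics/s5.npy')
C=lambda x,y:(185+(x+.5)/9-.5,170+(y+.5)/9-.5)
for a,b in [(458,245),(458,265),(440,245),(475,245),(458,207)]:
    u,v=C(a,b);print(px('scene',u,v,d),atz('scene',u,v,.076))
d=np.load('pics/t0.npy')
for v in range(168,180):
  print(v,[f'{1000*px("top",u,v,d)[2]:.0f}' for u in range(230,248)])
```

```text
[0.5041 0.2483 0.0803] [0.5094 0.2409 0.076 ]
[0.5005 0.2535 0.0738] [0.4978 0.2574 0.076 ]
[0.511 0.252 0.08 ] [0.5159 0.2452 0.076 ]
[0.4947 0.249  0.083 ] [0.5033 0.2368 0.076 ]
[0.508  0.2425 0.0951] [0.5324 0.2085 0.076 ]
168 ['37', '31', '12', '11', '8', '28', '90', '90', '31', '35', '30', '28', '12', '10', '1', '3', '6', '4']
169 ['25', '51', '57', '53', '90', '97', '95', '94', '95', '95', '51', '52', '51', '8', '3', '5', '2', '5']
170 ['30', '52', '53', '57', '94', '97', '95', '95', '95', '95', '97', '50', '55', '49', '-1', '3', '5', '-1']
171 ['30', '56', '53', '94', '93', '95', '94', '98', '96', '94', '99', '49', '49', '49', '5', '1', '3', '2']
172 ['29', '54', '57', '95', '98', '93', '99', '97', '96', '93', '94', '89', '51', '49', '2', '2', '-0', '-3']
173 ['24', '54', '53', '93', '97', '95', '95', '99', '93', '93', '94', '89', '49', '50', '5', '-3', '5', '-2']
174 ['27', '56', '52', '85', '94', '97', '97', '87', '92', '93', '93', '77', '52', '49', '0', '5', '1', '3']
175 ['31', '54', '52', '52', '90', '90', '92', '96', '94', '93', '88', '69', '61', '50', '-3', '1', '7', '4']
176 ['28', '54', '55', '53', '50', '82', '91', '93', '90', '77', '75', '54', '53', '48', '2', '1', '6', '9']
177 ['29', '53', '54', '59', '55', '53', '69', '74', '74', '52', '56', '56', '50', '49', '-2', '-3', '4', '4']
178 ['31', '48', '52', '49', '49', '52', '51', '51', '56', '55', '50', '51', '53', '55', '4', '5', '5', '7']
179 ['25', '51', '54', '52', '54', '54', '52', '51', '52', '53', '49', '48', '52', '46', '5', '4', '2', '2']
```

View pics/c14.png

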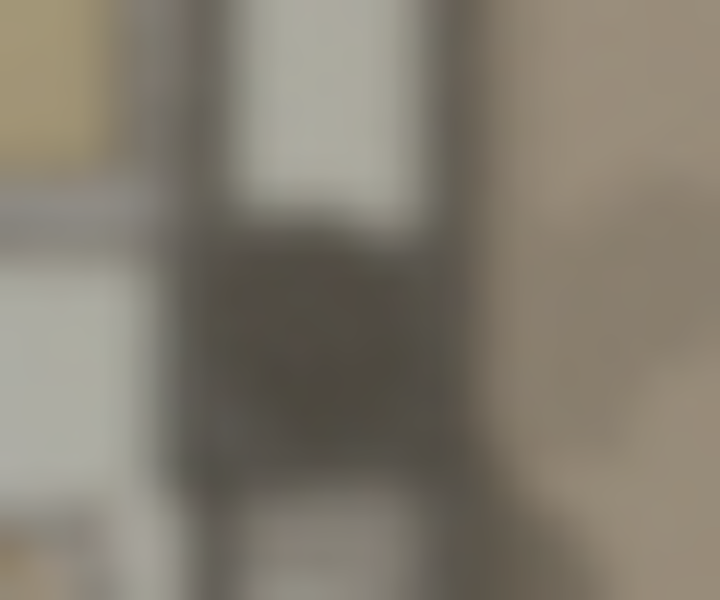

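View pics/c15.png

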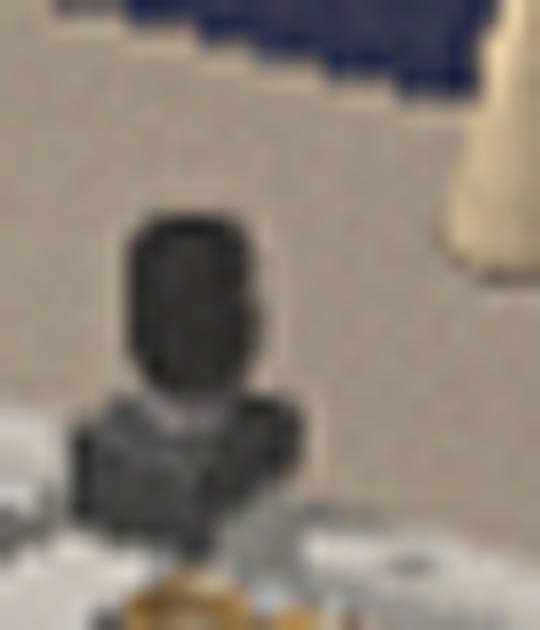

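Run:
```python
from h import *
np.set_printoptions(precision=4,suppress=True)
print(atz('top',237.1,172,.094),atz('scene',235.25,196.4,.0775))
```

```text
[0.5126 0.2426 0.094 ] [0.5102 0.2411 0.0775]
```

Call:
arm_command(
  translation=[
    [0.001, 0.015, 0],
    [0.002, 0.04, 0],
    [0.003, 0.065, 0],
    [0.004, 0.09, 0],
    [0.005, 0.11, 0],
    [0.005, 0.1195, 0],
    [0.005, 0.1195, 0],
    [0.005, 0.1195, 0],
    [0.005, 0.1195, 0],
    [0.005, 0.1195, 0],
    [0.005, 0.1195, 0],
    [0.005, 0.1195, 0],
    [0.005, 0.1195, 0],
    [0.005, 0.1195, 0],
  ],
  roll=[-8, -16, -24, -32, -40, -48, -56, -64, -72, -80, -88, -90, -90, -90],
  hand=0.5,
)

```text
clock: 9.2
tcp_pos: [0.5124, 0.2413, 0.1692]
tcp_rot: [0.714, 0.7, -0.001, -0.001]
wrist_force: [0.2, 1.0, 0.6]
finger_gap: 0.064
```

Run:
```python
from h import *
snap('scene','s6')
crop('s6',185,140,285,240,7,'c16')
s=read_state();print(s['tcp_pos'],s['tcp_rot'],s['joint_positions'],s['finger_gap'])
```

```text
[0.51249937 0.24140938 0.1695059 ] [ 7.13903946e-01  7.00243295e-01 -6.17132739e-04 -3.20192805e-04] [ 0.00898892  0.53102775 -0.6596233   1.8467489   0.40573628  0.90326137
 -0.86009007] 0.06406897046708772
```

View pics/c16.png

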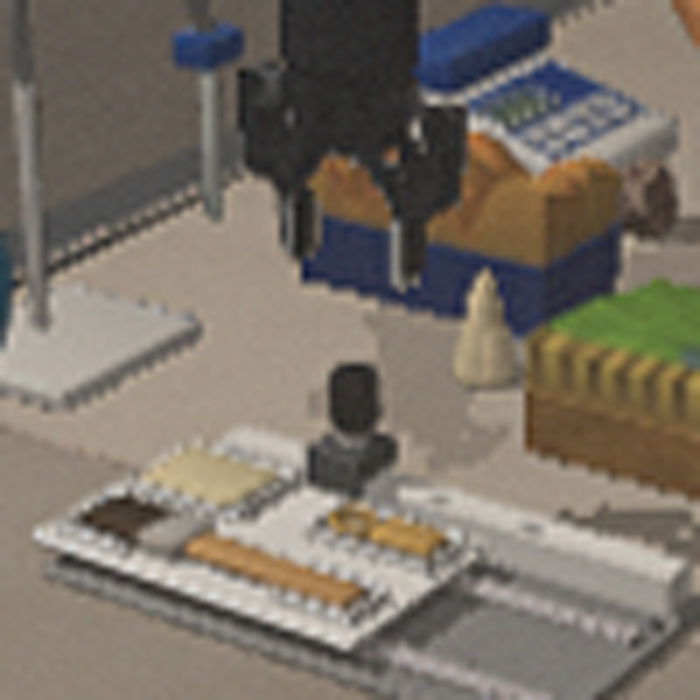

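Call:
arm_command(
  translation=[
    [0, 0, 0.02],
    [0, 0, 0.05],
    [0, 0, 0.075],
    [0, 0, 0.084],
    [0, 0, 0.0875],
    [0, 0, 0.0875],
    [0, 0, 0.0875],
  ],
  roll=[0, 0, 0, 0, 0, 0, 0],
)

```text
clock: 9.95
tcp_pos: [0.5135, 0.2421, 0.0839]
tcp_rot: [0.714, 0.701, 0.001, 0.0]
wrist_force: [-0.0, 0.0, 0.4]
finger_gap: 0.0643
```

Call:
arm_command(
  translation=[
    [0, 0, 0],
    [0, 0, 0],
    [0, 0, 0],
    [0, 0, 0],
    [0, 0, 0],
    [0, 0, 0],
    [0, 0, 0],
    [0, 0, 0],
  ],
  roll=[0, 0, 0, 0, 0, 0, 0, 0],
  hand=-1,
  grip_force=40,
)

```text
clock: 10.75
tcp_pos: [0.5133, 0.2417, 0.0835]
tcp_rot: [0.714, 0.7, 0.0, 0.0]
wrist_force: [-0.6, -1.4, 5.7]
finger_gap: 0.0268
```

Run:
```python
from h import *
snap('scene','s7')
crop('s7',185,140,285,240,7,'c17')
s=read_state();print(s['tcp_pos'],s['tcp_rot'],s['wrist_force'],s['finger_gap'])
```

```text
[0.51324296 0.24172085 0.08352172] [7.13638184e-01 7.00514303e-01 3.61934554e-04 3.51126083e-04] [-0.40943271 -1.04876797  5.4413987 ] 0.026671375702535065
```

View pics/c17.png

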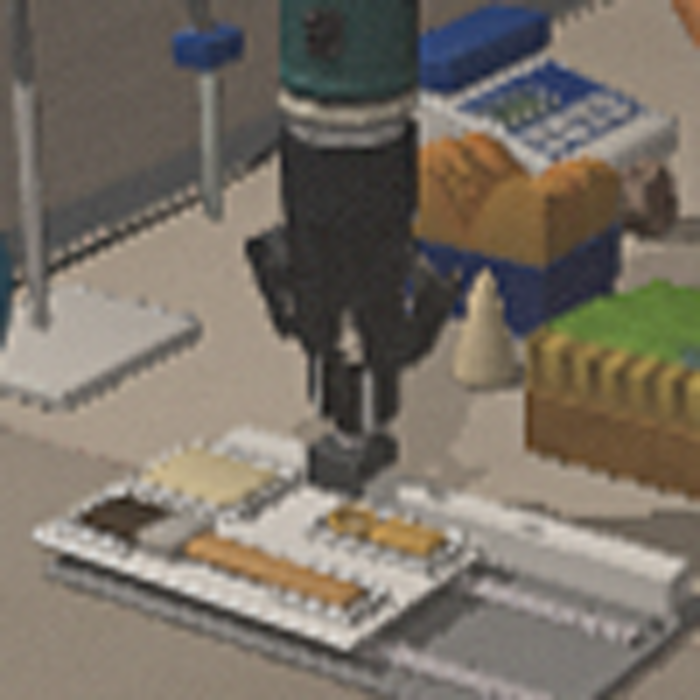

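Call:
arm_command(
  translation=[
    [0, 0, -0.004],
    [0, 0, -0.008],
    [0, 0, -0.012],
    [0, 0, -0.016],
    [0, 0, -0.018],
    [0, 0, -0.018],
    [0, 0, -0.018],
    [0, 0, -0.018],
  ],
  roll=[0, 0, 0, 0, 0, 0, 0, 0],
)

```text
clock: 11.6
tcp_pos: [0.5127, 0.2416, 0.1005]
tcp_rot: [0.714, 0.701, -0.0, -0.0]
wrist_force: [1.6, 1.5, -5.3]
finger_gap: 0.0266
```

Run:
```python
from h import *
snap('scene','s8')
crop('s8',185,140,285,240,7,'c18')
s=read_state();print(s['tcp_pos'],s['tcp_rot'],s['wrist_force'],s['finger_gap'])
```

```text
[0.51266622 0.24165257 0.10054212] [ 7.13545158e-01  7.00609211e-01 -1.59464617e-04 -1.24664947e-04] [ 0.8647463   1.3017944  -5.77438395] 0.026342290900002233
```

View pics/c18.png

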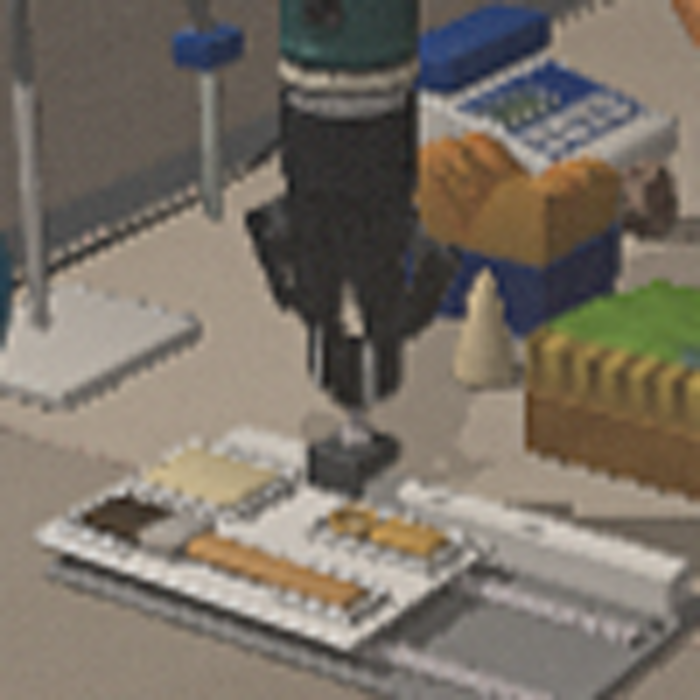

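Call:
arm_command(
  translation=[
    [0, -0.002, 0],
    [0, -0.007, 0],
    [0, -0.014, 0],
    [0, -0.021, 0],
    [0, -0.028, 0],
    [0, -0.035, 0],
    [0, -0.042, 0],
    [0, -0.049, 0],
    [0, -0.055, 0],
    [0, -0.058, 0],
    [0, -0.06, 0],
    [0, -0.06, 0],
    [0, -0.06, 0],
    [0, -0.06, 0],
  ],
  roll=[0, 0, 0, 0, 0, 0, 0, 0, 0, 0, 0, 0, 0, 0],
)

```text
clock: 13.05
tcp_pos: [0.4523, 0.2423, 0.1004]
tcp_rot: [0.714, 0.7, -0.001, -0.0]
wrist_force: [-1.3, -1.6, -6.4]
finger_gap: 0.0266
```

Run:
```python
from h import *
snap('scene','s9')
crop('s9',185,140,285,240,7,'c19')
s=read_state();print(s['tcp_pos'],s['tcp_rot'],s['wrist_force'],s['finger_gap'])
```

```text
[0.45234217 0.24233561 0.10043803] [ 7.13642122e-01  7.00510008e-01 -7.94580216e-04 -1.39351910e-04] [-1.19038209 -1.00778128 -6.2802441 ] 0.02635720096596361
```

View pics/c19.png

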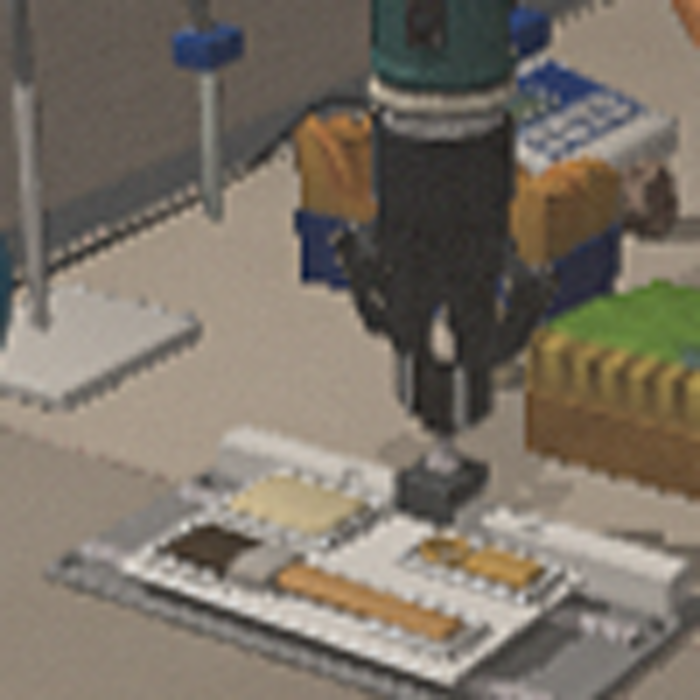

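Tray slid along with its contents; now let the pin down part-way and feel.

Call:
arm_command(
  translation=[
    [0, 0, 0.002],
    [0, 0, 0.004],
    [0, 0, 0.006],
    [0, 0, 0.008],
    [0, 0, 0.01],
    [0, 0, 0.012],
    [0, 0, 0.012],
  ],
  roll=[0, 0, 0, 0, 0, 0, 0],
)

```text
clock: 13.8
tcp_pos: [0.4528, 0.2424, 0.0885]
tcp_rot: [0.714, 0.701, -0.0, 0.0]
wrist_force: [-1.3, -4.6, -5.1]
finger_gap: 0.0269
```

Call:
arm_command(
  translation=[
    [0, 0, 0.002],
    [0, 0, 0.004],
    [0, 0, 0.006],
    [0, 0, 0.006],
    [0, 0, 0.006],
  ],
  roll=[0, 0, 0, 0, 0],
)

```text
clock: 14.3
tcp_pos: [0.454, 0.2424, 0.0836]
tcp_rot: [0.714, 0.7, 0.0, 0.001]
wrist_force: [-1.9, -7.4, 3.4]
finger_gap: 0.0264
```

Run:
```python
from h import *
snap('scene','s10')
crop('s10',185,140,285,240,7,'c20')
s=read_state();print(s['tcp_pos'],s['tcp_rot'],s['wrist_force'],s['finger_gap'])
```

```text
[0.45397461 0.24246669 0.08357663] [7.13784561e-01 7.00364564e-01 5.41986165e-04 8.85625232e-04] [-0.20779649 -6.60851163  3.65419182] 0.026814429506989684
```

View pics/c20.png

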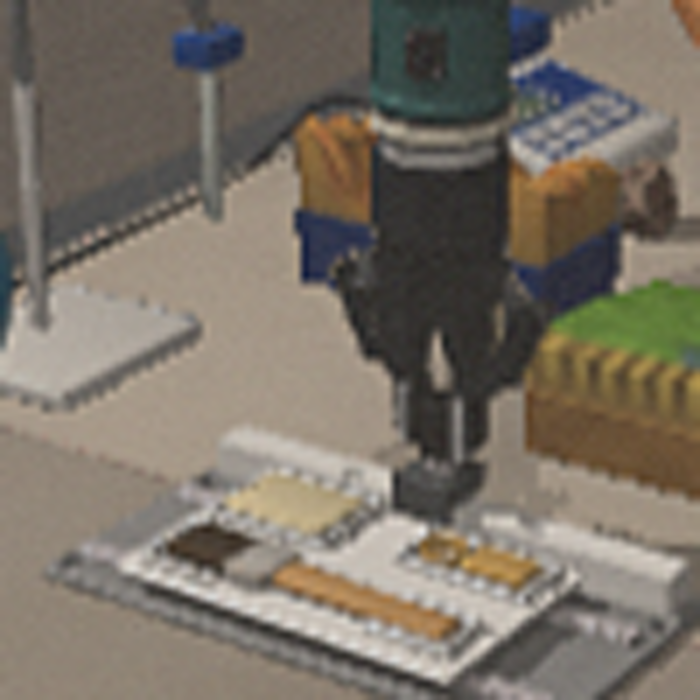

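Call:
arm_command(
  translation=[
    [-0.0005, 0, 0.0005],
    [-0.001, 0, 0.001],
    [-0.001, 0, 0.001],
    [-0.001, 0, 0.001],
    [-0.001, 0, 0.001],
    [-0.001, 0, 0.001],
  ],
  roll=[0, 0, 0, 0, 0, 0],
)

```text
clock: 14.95
tcp_pos: [0.4545, 0.2424, 0.0835]
tcp_rot: [0.714, 0.7, 0.002, 0.001]
wrist_force: [-1.5, -4.8, 8.7]
finger_gap: 0.0265
```

Run:
```python
from h import *
np.set_printoptions(precision=4,suppress=True)
snap('scene','s11');snap('top','t11')
crop('s11',185,140,285,240,7,'c21');crop('t11',180,130,290,250,6,'c22')
crop('s11',200,195,270,240,11,'c23')
s=read_state();print(s['tcp_pos'],s['qd'],s['wrist_force'],s['finger_gap'])
```

```text
[0.4546 0.2424 0.0835] [-0.001  -0.0003  0.0002 -0.001  -0.002  -0.0001 -0.0008] [-1.847  -5.9407  8.3608] 0.026707322681578875
```

View pics/c23.png

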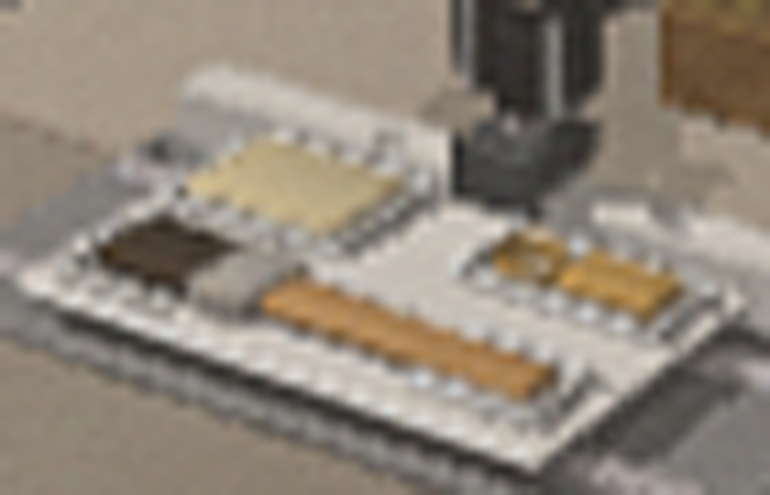

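View pics/t11.png

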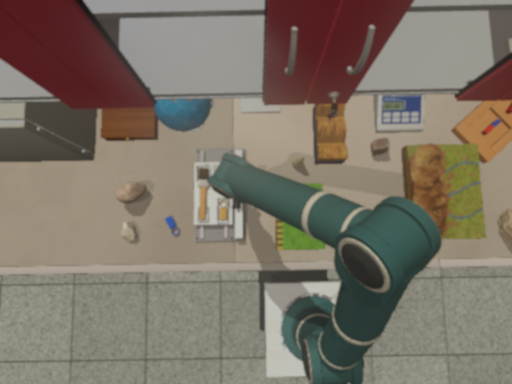

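Run:
```python
from h import *
np.set_printoptions(precision=4,suppress=True)
C=lambda x,y:(200+(x+.5)/11-.5,195+(y+.5)/11-.5)
for n,(a,b),z in [('trayN',(530,470),.026),('trayFL',(22,287),.026)]:
    u,v=C(a,b);print(n,atz('scene',u,v,z))
print(finish_job())
```

```text
trayN [0.3471 0.3984 0.026 ]
trayFL [0.556  0.3935 0.026 ]
the job is handed in; nothing more can be done
None
```

I placed the brush in its compartment and let go of it. Then I pulled the plunger, slid the tray one hole towards the robot and let the pin down, and handed the job in at about 15 s with the knob still gripped.

**Last checks:**
- **Brush:** the last pictures show it flat in its compartment, with the bristles in the wide, far end.
- **Lens and streak plate:** both are still in their compartments in the last picture.
- **Bystanders:** in the last top picture they look unmoved. I did not measure this.
- **Tray travel:** the gripper position gives about 58.7 mm. The tray corners in the scene image give 59 to 62 mm. Both fall within 55.5 to 64.5 mm.
- **Pin home:** the gripper is back at the height where it first gripped the knob (0.0835 m). Pressing 1 mm further raised the wrist force by about 5 N without moving the gripper down, so the pin is at its stop.
- **Grip:** the finger opening is about 27 mm on the 28 mm knob, with the grip set to 40 N.

**Side force:** about 6 N of sideways force remained at the wrist. I tried to relieve it with a 1 mm sideways shift, which made little difference.

**Camera disagreement:** the two cameras differed by 1 to 5 mm on where things stood, and I used values in between.

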